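Set a lacquer box up for measuring on a measuring board

TASK

Ready the long dark lacquer box for its length reading on the white measuring board: push it with the fingertips until one long side lies flush along the graduated fence and its end is flush against the fixed head plate, and slide the moving jaw up until it touches the box's other end. Only push - the box must stay flat on the board and must never be lifted or tipped - and leave the little black pot on the board and everything around it where they stand. Finish with the hand away, the jaw left resting against the box.

Things in the scene. Friction and masses are not known exactly. Their poses are not given: they have to be found in the camera images.
- board: Measuring board fixed to the table: white base plate 16 mm thick, origin on the table (z = 0) under it. Board y runs along it towards the fixed head, x across it, away from the robot, towards the fence; base covers x -120..100, y -250..250 mm; turned up to 0.25 rad. Fence (aluminium, graduated top): inner face at x = 80 mm, 12 mm thick, 24 mm high above the base, y -250..190.
- corner (a point): Inner corner where fence and fixed head meet, on the base's top: board x = 80, y = 190, z = 16 mm. The head is an aluminium plate 70 mm high above the base, 10 mm thick, spanning board x -100..79 mm, its face at y = 190 mm looking to -y at the jaw; foot and braces behind it.
- jaw (a joint): The sliding jaw along the board: 0 with its face at board y = -180 mm, growing (m) as it slides towards the head, up to 0.33; starts at 0 to 0.05. It can only slide, needs about 2 N and stays where it is left.
- jaw_face (a point): Bottom of the jaw's flat face (which meets the box), at board x = 0 on the base's top. Jaw: aluminium plate 150 mm wide (board x -75..75), 10 mm thick, 70 mm high. Behind it (-y) a foot plate 110 mm wide, 10 mm high, reaches 52 mm behind the face; two 6 mm slanting braces at x = -50 and +50 mm. Between them the plate's bare back can be pushed.
- box: The box to be measured: dark red-brown oblong lacquered wooden box, 70 mm (its x) by 140 mm (its y) by 52 mm high, lid shut fast, 0.3 to 0.6 kg. Origin at the centre of its underside. Starts on the base between jaw and head at board x -40..0, y 0..50 mm, turned up to 0.35 rad against the board, touching nothing else. Its y points roughly to the head.
- pot: Leave alone: small round black lacquer pot with a knob, 48 mm across, 41 mm high, standing on the base near the head's near corner, about board x -94, y 156 mm. Origin at the centre of its underside.
- basket: Leave alone: round coiled straw basket, 118 mm across, 59 mm high, on the table beyond the fence. Origin at the centre of its underside.
- caddy: Leave alone: square black lacquer caddy 72 x 72 mm, 92 mm high, on the table beyond the fence. Origin at the centre of its underside.
- bottle: Leave alone: white glue bottle, 54 mm across, 135 mm high, on the table beyond the fence. Origin at the centre of its underside.
- scissors: Leave alone: dark iron scissors about 200 x 95 mm, 12 mm thick, flat on the table beyond the board's head end. Origin at the pivot.
- stump: Leave alone: round bark-covered block 60 mm across, 42 mm high, with three twigs up to 74 mm, on the table on the robot's side of the board, near the head end. Origin at the centre of its underside.
- pencil: Leave alone: green pencil 176 mm long along its y, 7.5 mm thick, on the table on the robot's side of the board. Origin under its middle.

How it is judged:
By the outcome, as a careful person would: the job done as asked, in the order asked, and still so for the second after the job is handed in, with the robot touching nothing.
It also fails if it takes over 48 s, if anything falls off the work surface, if the arm or the gripper's body presses on something with over 40 N, if the wrist force passes 120 N, or if a joint passes its speed limit or range.

ROBOT

A 6-joint arm with a two-finger parallel gripper is mounted at the origin on the work surface. World frame = base frame: x ahead of the robot, y to its left, z up, the work surface at z = 0. Lengths are in m, angles in degrees, forces in N, time in s.
With the tool pointing down it reaches from about 0.3 to 0.875 m from the base axis. Payload 4.2 kg.
Tool frame: the origin (TCP) lies at the very end of the fingers, on their centre line; the grasp point (between the pads) lies arm.grip_depth behind it (arm.grip_depth is the distance from the TCP to the grasp point, in m); z points along the fingers, y is the line along which they close (so a half turn about z gives the same grasp; the last joint's range is limited). The gripper opens to 85 mm and grips with 20 to 120 N. Pads are 22 mm wide; open, the fingers measure 114 mm over their backs; the gripper's body (76 mm by 85 mm) begins 54 mm behind the grasp point. The pads swing forward as they close: fully open they stand 13 mm farther back than shut.
Start: joints at [72.708, 18.312, 89.639, -0, 72.044, -1.146], TCP at [0.16, 0.552, 0.231] pointing down, gripper open.
Joint ranges: [-177.97, 177.97], [-48.28, 115.42], [12.27, 149.76], [-77.06, 257.06], [2.81, 150.46], [-146.56, 146.56]. Speed limits (degrees/s): [147.25, 147.25, 180, 180, 180, 180].

INTERFACE

Orientations are given as a 3x3 rotation matrix whose columns are the frame's x, y, z axes.
In Python, from bench import arm gives the robot as it stands. The module is installed in compiled form; this text tells all that it offers.
- The arm moves only by the shell command python3 -m pendant 'ROWS' [OPENING] [FORCE]. ROWS is JSON, a list of rows, each an object with "linear": the shift along the tool's x, y, z scaled (see below), a list of three; "delta_rot": the turn, a rotation vector about the tool's x, y, z scaled (see below), a list of three. In form: [{"linear": [tx, ty, tz], "delta_rot": [ax, ay, az]}, ...]. A call has 1 to 20 rows; each row is the pose to reach, as a shift and turn from the pose commanded when the call began, along the tool's axes at that moment, turning the shorter way round; what a row does not reach only later rows make up. The controller multiplies each number of a shift by 0.1 m and each number of a turn by 2 pi rad. A row lasts 1/12 s, in which the tool goes at most 41.7 mm and 7.16 degrees, less where a joint would pass 70% of its speed; a pose out of reach is approached as far as the arm can. A call with a number of a shift or a turn outside -1 to 1 is refused whole. A call with a gripper value outside its range is refused whole. OPENING is the opening, from 0 (shut) to 1 (fully open), set as the call begins (- or left out, the last holds). The fingers move at their own pace and stop on an object; FORCE is the grip in N (left out, the last holds). Time passes only in rows, so rows that repeat a pose let the fingers close. It gives the time, the measured TCP pose, the force, the opening and the grip force at its end, in the units of the state.
- arm.sense(): the state, without advancing time (a new reading comes with each control period).
- arm.get_image(name): name is "side" or "top" or "wrist"; returns the picture (480x640x3 uint8, blue, green, red); there is no depth.
- arm.camera_params(name): a dict with "K" (3x3 intrinsics, pixels), "R" (3x3) and "t" (3): a world point X has camera coordinates R X + t; the wrist camera has in their place "tool_from_camera" (4x4, takes a point from camera to tool coordinates, whose origin is the TCP and whose axes are the flange's). Camera axes: x right, y down, z forward; pixel columns grow to the right and rows downward; lengths in m; the calibration is good to about 2 mm. A picture is of the moment at which its call begins: read the wrist's pose just before it. camera_params takes no time and is no camera call.
- arm.job_done(): hands the job in; it is judged then, once.
The state is a dict: "time": time; "qpos": joint angles; "joint_velocities": joint speeds; "effort": joint torques, N m; "eef_pos": TCP position; "eef_rot": TCP orientation; "wrist_force": force on the tool from outside, world axes, zero at the start; "ft_torque": the same for the moment, N m; "opening": opening from 0.0 (shut) to 1.0 (fully open); "gripper_force": force on a finger pad.
Only numpy, scipy, OpenCV 4.12 (cv2) and the standard library are available. Lean on these libraries where they do the work, as an engineer would, in place of code of your own. Each camera call takes 0.05 s, during which the arm holds its last target. There are 200 camera calls.

## Working session

There is one attempt and no reset: what is moved stays moved. The work goes in short steps, Python scripts to look and compute and a shell command to move; the robot and the scene stay as the last step left them, time stands still between calls to the robot, and variables do not carry over. Pictures are saved under pics/ and viewed, at most 13 in all, crops included, and the job is handed in when it is done.

```bash
mkdir -p pics; python3 - <<'E'
from bench import arm
import cv2,numpy as np
s=arm.sense();print(s['time'],s['eef_pos'],np.round(s['eef_rot'],3).tolist(),s['opening'],arm.grip_depth)
for n in('top','side'):
    cv2.imwrite(f'pics/{n}0.png',arm.get_image(n))
    p=arm.camera_params(n);print(n,{k:np.round(v,4).tolist() for k,v in p.items()})
E
```

```text
0.0 [0.15976445 0.55184756 0.23046618] [[-0.961, 0.278, -0.001], [0.278, 0.961, -0.002], [0.0, -0.002, -1.0]] 0.9976809648283911 0.0187
top {'K': [[556.9621, 0.0, 319.3346], [0.0, 556.9621, 233.4077], [0.0, 0.0, 1.0]], 'R': [[-0.087, -0.9962, 0.0027], [-0.9752, 0.0846, -0.2046], [0.2036, -0.0204, -0.9788]], 't': [0.1314, 0.5697, 1.1131]}
side {'K': [[619.1547, 0.0, 328.3902], [0.0, 619.1547, 238.2634], [0.0, 0.0, 1.0]], 'R': [[0.7434, -0.6689, -0.0006], [-0.506, -0.5618, -0.6545], [0.4374, 0.4868, -0.7561]], 't': [-0.3682, 0.3791, 0.9166]}
```

View pics/top0.png

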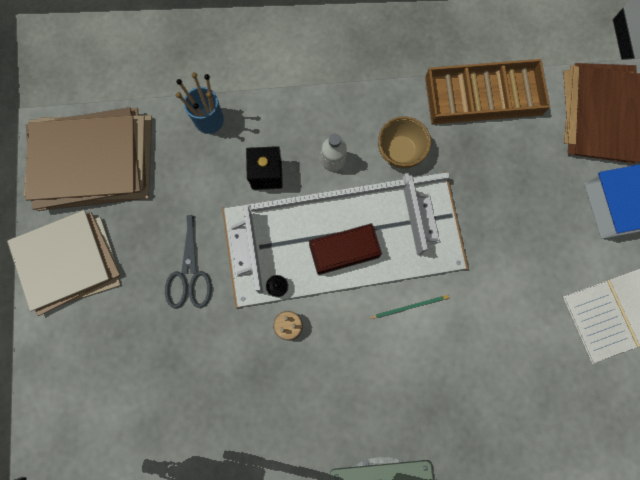

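View pics/side0.png

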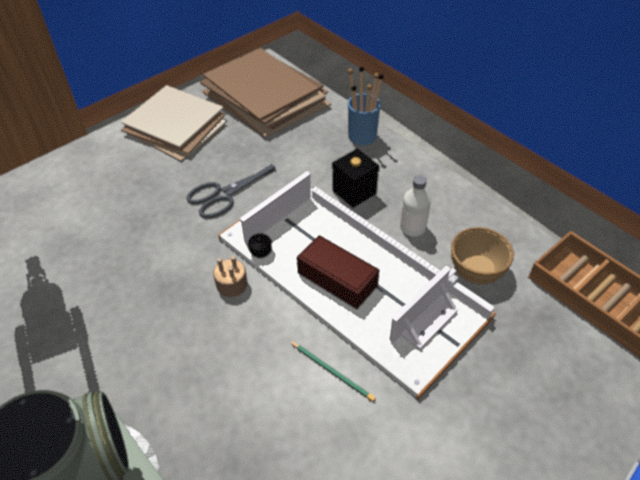

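The top view shows the board at about (225-467, 178-307), with the head at left (~250,250) and the jaw at ~(418,215). The box is at (310-382, 226-272) and the pot at (277,285). The side view agrees. I'll enlarge both to read corners.

```bash
python3 - <<'E'
import cv2
t=cv2.imread('pics/top0.png')[170:320,215:475];cv2.imwrite('pics/tc.png',cv2.resize(t,None,fx=3,fy=3,interpolation=cv2.INTER_CUBIC))
t=cv2.imread('pics/side0.png')[165:400,215:500];cv2.imwrite('pics/sc.png',cv2.resize(t,None,fx=2.5,fy=2.5,interpolation=cv2.INTER_CUBIC))
E
```

```text
(no output)
```

View pics/tc.png

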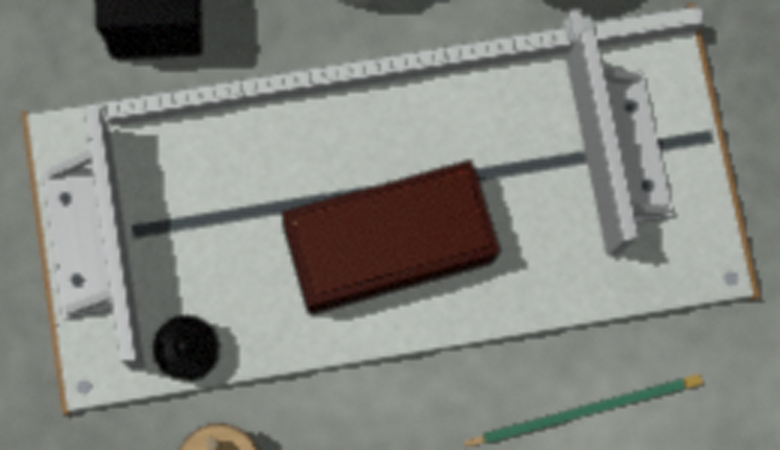

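View pics/sc.png

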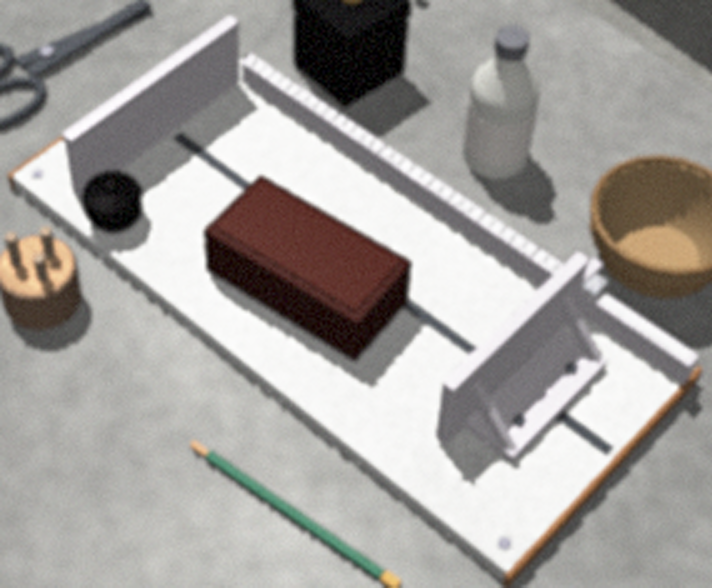

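```bash
cat > h.py <<'E'
import numpy as np
from bench import arm
P={n:arm.camera_params(n) for n in('top','side')}
def proj(n,X):
    p=P[n];c=np.atleast_2d(X)@np.array(p['R']).T+p['t'];q=c@np.array(p['K']).T
    return q[:,:2]/q[:,2:]
def tf(pose,X):
    x,y,a=pose;c,s=np.cos(a),np.sin(a);X=np.atleast_2d(X).astype(float)
    return np.c_[x+c*X[:,0]-s*X[:,1],y+s*X[:,0]+c*X[:,1],X[:,2]]
def tri(pt,ps):
    A=[]
    for n,q in(('top',pt),('side',ps)):
        p=P[n];M=np.array(p['K'])@np.c_[p['R'],p['t']]
        A+=[q[0]*M[2]-M[0],q[1]*M[2]-M[1]]
    v=np.linalg.svd(np.array(A))[2][-1];return v[:3]/v[3]
T=lambda u,v:np.array([215+u/3-.33,170+v/3-.33]);S=lambda u,v:np.array([215+u/2.5-.3,165+v/2.5-.3])
E
cat > fit.py <<'E'
from h import *
from scipy.optimize import least_squares as ls
m=.001
bt=[((-120,250,16),T(65,411)),((-120,-250,16),T(758,297)),((100,250,16),T(25,113))]
bs=[((-120,250,16),S(10,176)),((-120,-250,16),S(510,574)),((80,190,40),S(243,66))][:2]
def run(pt,ps,g):
    f=lambda q:np.r_[(proj('top',tf(q,np.array([a for a,_ in pt])*m))-[b for _,b in pt]).ravel(),(proj('side',tf(q,np.array([a for a,_ in ps])*m))-[b for _,b in ps]).ravel()]
    r=ls(f,g);print(np.round(r.x,4),np.round(r.fun.reshape(-1,2),1).tolist());return r.x
B=run(bt,bs,[.5,.05,0.1])
c=[(35,70,68),(-35,70,68),(-35,-70,68),(35,-70,68)]
t4=[T(283,211),T(310,303),T(496,250),T(472,162)];s4=[S(262,178),S(208,232),S(358,318),S(410,264)]
for a,b in zip(t4,s4):print('corner',np.round(tri(a,b),4))
X=run(list(zip(c,t4)),list(zip(c,s4))+[((-35,70,16),S(208,270)),((-35,-70,16),S(358,357)),((35,-70,16),S(410,303))],[.5,.05,.2])
inv=lambda p:np.array([np.cos(B[2])*(p[0]-B[0])+np.sin(B[2])*(p[1]-B[1]),-np.sin(B[2])*(p[0]-B[0])+np.cos(B[2])*(p[1]-B[1])])
print('box in board',inv(X)*1e3,X[2]-B[2])
# jaw
f=lambda j:np.r_[(proj('side',tf(B,[[-.075,j[0],.086],[.075,j[0],.086]]))-[S(447,385),S(585,255)]).ravel()]
r=ls(f,[-.15]);print('jaw y',r.x,r.fun)
print('jaw top px',(proj('top',tf(B,[[-.075,r.x[0],.086],[.075,r.x[0],.086]]))-[215,170])*3)
E
python3 fit.py
```

```text
[0.5839 0.0288 0.0794] [[0.7, 0.1], [-0.3, -0.5], [0.5, 0.3], [0.2, -0.4], [-0.6, -0.1]]
corner [0.5667 0.1043 0.0584]
corner [0.501  0.0907 0.0599]
corner [ 0.5264 -0.041   0.0644]
corner [ 0.5894 -0.0307  0.062 ]
[0.5447 0.0296 0.1881] [[-0.3, -0.5], [-0.2, 1.0], [2.8, 0.4], [1.0, -1.9], [-0.5, -3.3], [-2.5, -2.0], [0.2, 1.5], [2.1, -2.2], [-1.3, 0.3], [-0.8, 2.9], [0.3, -0.5]]
box in board [-38.98122337   3.87916694] 0.10868591866746088
jaw y [-0.15441568] [ 0.10392414  0.43067315 -0.58703226  0.23016834]
jaw top px [[631.48073703 238.06767311]
 [587.67507285  29.65047051]]
```

The triangulated heights (about 58 to 64 mm for the box top, edges rounded) and the poses fit well enough. The board is at (0.584, 0.029) with yaw 0.079, the box at board (-39, 4) turned +0.11, and the jaw at y≈-154. I'll turn the tool to the board axes first, so the tool shift becomes (-dx, dy, -dz), then travel.

```bash
cat > st.py <<'E'
from h import *
B=[.5839,.0288,.0794]
s=arm.sense();p=s['eef_pos'];c,sn=np.cos(B[2]),np.sin(B[2]);d=p[:2]-B[:2]
Rb=np.array([[c,-sn,0],[sn,c,0],[0,0,1]]);R=np.array(s['eef_rot'])
D=np.c_[-Rb[:,0],Rb[:,1],[0,0,-1]]
from scipy.spatial.transform import Rotation as Ro
print('t %.2f board'%s['time'],np.round(1e3*np.r_[Rb[:2,:2].T@d,p[2]],1),'F board',np.round(Rb.T@s['wrist_force'],1),'rotneed',np.round(Ro.from_matrix(R.T@D).as_rotvec()/2/np.pi,4),'open',round(s['opening'],2))
E
python3 -m pendant '[{"linear":[0,0,0],"delta_rot":[0,0,-0.0575]},{"linear":[0,0,0],"delta_rot":[0,0,-0.0575]},{"linear":[0,0,0],"delta_rot":[0,0,-0.0575]},{"linear":[0,0,0],"delta_rot":[0,0,-0.0575]}]' 1
python3 st.py
```

```text
time: 0.43
eef_pos: [0.1598, 0.5521, 0.2308]
eef_rot: [[-0.997, -0.081, -0.0], [-0.081, 0.997, -0.001], [0.0, -0.001, -1.0]]
wrist_force: [0.2, 0.4, 0.2]
opening: 1.0
gripper_force: 0.0
t 0.43 board [-381.2  555.3  230.8] F board [0.2 0.4 0.2] rotneed [-0.0001 -0.0001  0.0003] open 1.0
```

```bash
python3 -m pendant '[{"linear":[-0.45,-0.92,0],"delta_rot":[0,0,0]},{"linear":[-0.45,-0.92,0],"delta_rot":[0,0,0]},{"linear":[-0.45,-0.92,0],"delta_rot":[0,0,0]}]' >/dev/null
python3 -m pendant '[{"linear":[-0.45,-0.92,0],"delta_rot":[0,0,0]},{"linear":[-0.45,-0.92,0],"delta_rot":[0,0,0]},{"linear":[-0.45,-0.92,0],"delta_rot":[0,0,0]}]' >/dev/null
python3 -m pendant '[{"linear":[-0.45,-0.92,0],"delta_rot":[0,0,0]},{"linear":[-0.45,-0.92,0],"delta_rot":[0,0,0]},{"linear":[-0.45,-0.92,0],"delta_rot":[0,0,0]}]' >/dev/null
python3 -m pendant '[{"linear":[-0.45,-0.92,0],"delta_rot":[0,0,0]},{"linear":[-0.45,-0.92,0],"delta_rot":[0,0,0]},{"linear":[-0.45,-0.92,0],"delta_rot":[0,0,0]}]' >/dev/null
python3 -m pendant '[{"linear":[-0.45,-0.92,0],"delta_rot":[0,0,0]},{"linear":[-0.45,-0.92,0],"delta_rot":[0,0,0]},{"linear":[-0.45,-0.92,0],"delta_rot":[0,0,0]}]' >/dev/null
python3 -m pendant '[{"linear":[-0.45,-0.92,0],"delta_rot":[0,0,0]},{"linear":[-0.45,-0.92,0],"delta_rot":[0,0,0]},{"linear":[-0.45,-0.92,0],"delta_rot":[0,0,0]},{"linear":[-0.45,-0.92,0],"delta_rot":[0,0,0]}]' >/dev/null
python3 -m pendant '[{"linear":[0,0,0.4],"delta_rot":[0,0,0]},{"linear":[0,0,0.8],"delta_rot":[0,0,0]},{"linear":[0,0,0.8],"delta_rot":[0,0,0]}]' >/dev/null
python3 st.py
python3 - <<'E'
from bench import arm
import cv2,numpy as np
a=arm.get_image('top')[150:330,200:480];b=arm.get_image('side')[165:400,215:500]
cv2.imwrite('pics/d.png',np.hstack([cv2.resize(a,(440,283)),cv2.resize(b,(343,283))]))
E
```

```text
t 2.27 board [-117.     4.4  145.2] F board [-2.4 -0.1  0.6] rotneed [ 0.0002 -0.0024 -0.0003] open 1.0
```

View pics/d.png

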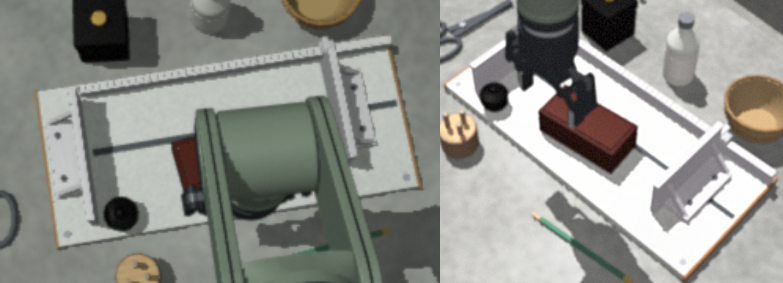

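The open fingers straddle along the board, hovering near the box's near side; nothing has been disturbed. I'll descend slowly.

```bash
python3 -m pendant '[{"linear":[0.03,0,0.3],"delta_rot":[0,0,0]},{"linear":[0.03,0,0.6],"delta_rot":[0,0,0]},{"linear":[0.03,0,0.9],"delta_rot":[0,0,0]},{"linear":[0.03,0,0.9],"delta_rot":[0,0,0]}]' >/dev/null
python3 st.py
python3 -m pendant '[{"linear":[0,0,0.1],"delta_rot":[0,0,0]},{"linear":[0,0,0.2],"delta_rot":[0,0,0]},{"linear":[0,0,0.25],"delta_rot":[0,0,0]},{"linear":[0,0,0.25],"delta_rot":[0,0,0]},{"linear":[0,0,0.25],"delta_rot":[0,0,0]}]' >/dev/null
python3 st.py
```

```text
t 2.70 board [-115.7    4.2   59.6] F board [-1.5 -1.1  0. ] rotneed [ 0.0001 -0.0008 -0.    ] open 1.0
t 3.12 board [-112.7    3.7   38. ] F board [0.6 1.  1.2] rotneed [-0.      0.0005  0.    ] open 1.0
```

```bash
python3 -m pendant '[{"linear":[0,0,0.1],"delta_rot":[0,0,0]},{"linear":[-0.05,0,0.1],"delta_rot":[0,0,0]},{"linear":[-0.1,0,0.1],"delta_rot":[0,0,0]},{"linear":[-0.15,0,0.1],"delta_rot":[0,0,0]},{"linear":[-0.2,0,0.1],"delta_rot":[0,0,0]},{"linear":[-0.25,0,0.1],"delta_rot":[0,0,0]},{"linear":[-0.3,0,0.1],"delta_rot":[0,0,0]},{"linear":[-0.35,0,0.1],"delta_rot":[0,0,0]},{"linear":[-0.4,0,0.1],"delta_rot":[0,0,0]},{"linear":[-0.45,0,0.1],"delta_rot":[0,0,0]},{"linear":[-0.5,0,0.1],"delta_rot":[0,0,0]}]' >/dev/null
python3 st.py
python3 -m pendant '[{"linear":[-0.05,0,0],"delta_rot":[0,0,0]},{"linear":[-0.1,0,0],"delta_rot":[0,0,0]},{"linear":[-0.15,0,0],"delta_rot":[0,0,0]},{"linear":[-0.2,0,0],"delta_rot":[0,0,0]},{"linear":[-0.25,0,0],"delta_rot":[0,0,0]},{"linear":[-0.3,0,0],"delta_rot":[0,0,0]},{"linear":[-0.35,0,0],"delta_rot":[0,0,0]},{"linear":[-0.4,0,0],"delta_rot":[0,0,0]},{"linear":[-0.42,0,0],"delta_rot":[0,0,0]}]' >/dev/null
python3 st.py
```

```text
t 4.03 board [-64.2   3.5  26.2] F board [-3.2 -0.1  1. ] rotneed [ 0.     -0.0002 -0.    ] open 1.0
t 4.78 board [-20.8   3.5  26.3] F board [-1.1 -0.6 -2.3] rotneed [-0.      0.0002  0.    ] open 1.0
```

```bash
python3 -m pendant '[{"linear":[-0.03,0,0],"delta_rot":[0,0,0]},{"linear":[-0.06,0,0],"delta_rot":[0,0,0]},{"linear":[-0.09,0,0],"delta_rot":[0,0,0]},{"linear":[-0.12,0,0],"delta_rot":[0,0,0]},{"linear":[-0.14,0,0],"delta_rot":[0,0,0]}]' >/dev/null
python3 st.py
python3 -m pendant '[{"linear":[-0.015,0,0],"delta_rot":[0,0,0]},{"linear":[-0.03,0,0],"delta_rot":[0,0,0]}]' >/dev/null
python3 st.py
python3 - <<'E'
from bench import arm
import cv2,numpy as np
a=arm.get_image('top')[150:330,200:480];b=arm.get_image('side')[165:365,215:500]
cv2.imwrite('pics/e.png',np.hstack([cv2.resize(a,(380,300)),cv2.resize(b,(420,300))]))
E
```

```text
t 5.20 board [-7.5  3.6 26.3] F board [-1.7 -1.  -0.8] rotneed [0.     0.0001 0.    ] open 1.0
t 5.37 board [-5.   3.6 26.3] F board [-2.3 -0.5 -0.3] rotneed [ 0. -0.  0.] open 1.0
```

View pics/e.png

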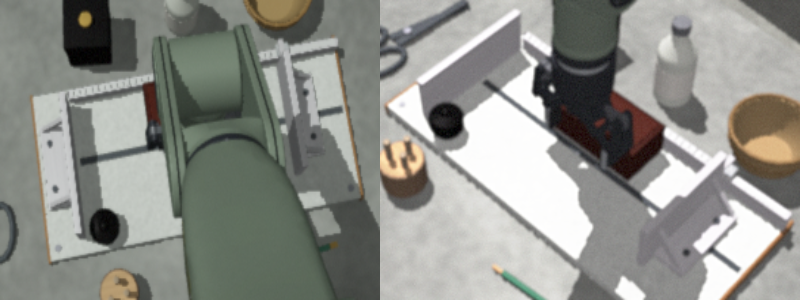

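The box is pushed parallel and now close to the fence. I'll go on in 1 mm steps, watching the force.

```bash
for i in 1; do
python3 -m pendant '[{"linear":[-0.01,0,0],"delta_rot":[0,0,0]},{"linear":[-0.02,0,0],"delta_rot":[0,0,0]}]' | grep -E force
python3 st.py
python3 -m pendant '[{"linear":[-0.01,0,0],"delta_rot":[0,0,0]},{"linear":[-0.02,0,0],"delta_rot":[0,0,0]}]' | grep -E wrist
python3 st.py
python3 -m pendant '[{"linear":[-0.01,0,0],"delta_rot":[0,0,0]},{"linear":[-0.02,0,0],"delta_rot":[0,0,0]}]' | grep -E wrist
python3 st.py
done
```

```text
wrist_force: [-2.8, -0.2, 0.1]
gripper_force: 1.1
t 5.63 board [-3.4  3.6 26.3] F board [-2.8  0.1  0.1] rotneed [ 0.     -0.0001  0.    ] open 1.0
wrist_force: [-2.0, -0.5, 0.4]
t 5.80 board [-1.1  3.6 26.3] F board [-2.1 -0.3  0.4] rotneed [ 0. -0.  0.] open 1.0
wrist_force: [-8.7, -1.4, 6.9]
t 5.97 board [-0.9  3.6 26.3] F board [-8.8 -0.7  6.9] rotneed [ 0.     -0.0007 -0.    ] open 1.0
```

```bash
python3 -m pendant '[{"linear":[-0.01,0,0],"delta_rot":[0,0,0]},{"linear":[-0.01,0,0],"delta_rot":[0,0,0]}]' | grep -E wrist
python3 st.py
python3 -m pendant '[{"linear":[0.06,0,0],"delta_rot":[0,0,0]},{"linear":[0.15,0,0],"delta_rot":[0,0,0]},{"linear":[0.2,0,0],"delta_rot":[0,0,0]},{"linear":[0.2,0,-0.3],"delta_rot":[0,0,0]},{"linear":[0.2,0,-0.7],"delta_rot":[0,0,0]},{"linear":[0.2,0,-0.8],"delta_rot":[0,0,0]}]' | grep -E wrist
python3 -m pendant '[{"linear":[0,-0.3,0],"delta_rot":[0,0,0]},{"linear":[0,-0.6,0],"delta_rot":[0,0,0]},{"linear":[0,-0.9,0],"delta_rot":[0,0,0]},{"linear":[0,-1,0],"delta_rot":[0,0,0]}]' 0 |grep -E open
python3 -m pendant '[{"linear":[-0.3,-0.08,0],"delta_rot":[0,0,0]},{"linear":[-0.6,-0.08,0],"delta_rot":[0,0,0]},{"linear":[-0.7,-0.08,0],"delta_rot":[0,0,0]},{"linear":[-0.7,-0.08,0],"delta_rot":[0,0,0]},{"linear":[-0.7,-0.08,0],"delta_rot":[0,0,0]}]' |grep -E open
python3 st.py
python3 - <<'E'
from bench import arm
import cv2,numpy as np
a=arm.get_image('top')[150:330,200:480];b=arm.get_image('side')[165:365,215:500]
cv2.imwrite('pics/f.png',np.hstack([cv2.resize(a,(380,300)),cv2.resize(b,(420,300))]))
E
```

```text
wrist_force: [-9.8, -0.7, 7.2]
t 6.13 board [-1.   3.6 26.3] F board [-9.9  0.   7.2] rotneed [ 0.    -0.001 -0.   ] open 1.0
wrist_force: [1.0, 0.3, 0.8]
opening: 0.453
opening: -0.002
t 7.38 board [  51.6 -103.9  105.7] F board [0.3 0.3 0.4] rotneed [ 0.0001 -0.0002  0.0001] open -0.0
```

View pics/f.png

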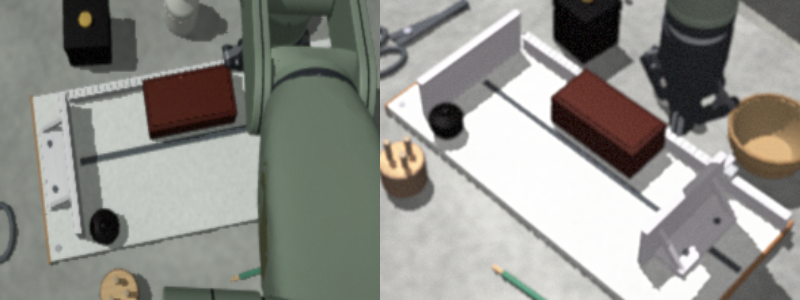

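The box lies along the fence and the gripper is over the gap between box and jaw. I'll descend and push towards the head.

```bash
python3 -m pendant '[{"linear":[0.01,0,0.2],"delta_rot":[0,0,0]},{"linear":[0.02,0,0.4],"delta_rot":[0,0,0]},{"linear":[0.02,0,0.6],"delta_rot":[0,0,0]},{"linear":[0.02,0,0.78],"delta_rot":[0,0,0]},{"linear":[0.02,0,0.78],"delta_rot":[0,0,0]},{"linear":[0.02,0,0.78],"delta_rot":[0,0,0]}]' |grep wrist
python3 st.py
python3 -m pendant '[{"linear":[0,0.05,0],"delta_rot":[0,0,0]},{"linear":[0,0.1,0],"delta_rot":[0,0,0]},{"linear":[0,0.15,0],"delta_rot":[0,0,0]},{"linear":[0,0.2,0],"delta_rot":[0,0,0]},{"linear":[0,0.25,0],"delta_rot":[0,0,0]},{"linear":[0,0.3,0],"delta_rot":[0,0,0]},{"linear":[0,0.35,0],"delta_rot":[0,0,0]},{"linear":[0,0.4,0],"delta_rot":[0,0,0]}]' |grep wrist
python3 st.py
```

```text
wrist_force: [-0.9, -0.3, 1.2]
t 7.98 board [  48.6 -104.1   27.9] F board [-0.9 -0.2  1.2] rotneed [ 0.0001 -0.0004  0.    ] open -0.01
wrist_force: [-0.9, -6.3, 4.4]
t 8.65 board [ 50.4 -65.2  29.3] F board [-1.4 -6.2  4.4] rotneed [-0.0003  0.0003  0.0001] open 0.0
```

```bash
python3 -m pendant '[{"linear":[0,0.05,0],"delta_rot":[0,0,0]},{"linear":[0,0.1,0],"delta_rot":[0,0,0]},{"linear":[0,0.15,0],"delta_rot":[0,0,0]},{"linear":[0,0.2,0],"delta_rot":[0,0,0]},{"linear":[0,0.25,0],"delta_rot":[0,0,0]},{"linear":[0,0.3,0],"delta_rot":[0,0,0]},{"linear":[0,0.35,0],"delta_rot":[0,0,0]},{"linear":[0,0.4,0],"delta_rot":[0,0,0]}]' |grep wrist
python3 st.py
python3 -m pendant '[{"linear":[0,0.05,0],"delta_rot":[0,0,0]},{"linear":[0,0.1,0],"delta_rot":[0,0,0]},{"linear":[0,0.15,0],"delta_rot":[0,0,0]},{"linear":[0,0.2,0],"delta_rot":[0,0,0]},{"linear":[0,0.25,0],"delta_rot":[0,0,0]},{"linear":[0,0.3,0],"delta_rot":[0,0,0]},{"linear":[0,0.35,0],"delta_rot":[0,0,0]},{"linear":[0,0.4,0],"delta_rot":[0,0,0]}]' |grep wrist
python3 st.py
```

```text
wrist_force: [-1.1, -6.3, 4.7]
t 9.32 board [ 50.4 -25.1  29.3] F board [-1.6 -6.2  4.7] rotneed [-0.0003  0.0003  0.0001] open 0.0
wrist_force: [0.1, -5.3, 5.7]
t 9.98 board [50.4 14.9 29.3] F board [-0.3 -5.3  5.7] rotneed [-0.0003  0.0003  0.0001] open -0.0
```

```bash
python3 - <<'E'
from bench import arm
import cv2,numpy as np
a=arm.get_image('top')[150:330,200:480];b=arm.get_image('side')[165:365,215:500]
cv2.imwrite('pics/g.png',np.hstack([cv2.resize(a,(380,300)),cv2.resize(b,(420,300))]))
E
```

```text
(no output)
```

View pics/g.png

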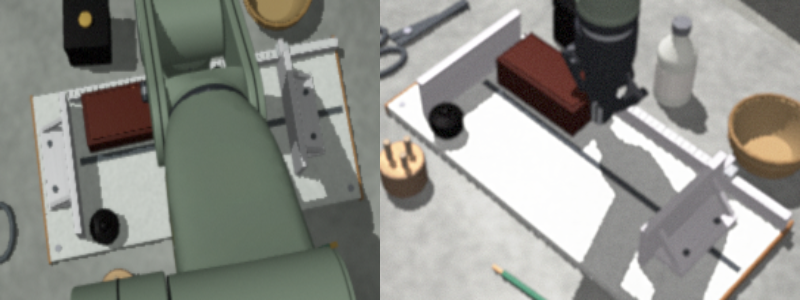

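The box slid along the fence and is about 15 mm short of the head. I'll finish in finer steps.

```bash
python3 -m pendant '[{"linear":[0,0.03,0],"delta_rot":[0,0,0]},{"linear":[0,0.06,0],"delta_rot":[0,0,0]},{"linear":[0,0.09,0],"delta_rot":[0,0,0]},{"linear":[0,0.12,0],"delta_rot":[0,0,0]}]' |grep wrist
python3 st.py
python3 -m pendant '[{"linear":[0,0.02,0],"delta_rot":[0,0,0]},{"linear":[0,0.04,0],"delta_rot":[0,0,0]}]' |grep wrist
python3 st.py
python3 -m pendant '[{"linear":[0,0.015,0],"delta_rot":[0,0,0]},{"linear":[0,0.03,0],"delta_rot":[0,0,0]}]' |grep wrist
python3 st.py
```

```text
wrist_force: [0.9, -6.0, 3.5]
t 10.42 board [50.1 27.5 28.5] F board [ 0.5 -6.1  3.5] rotneed [-0.0001  0.0001  0.    ] open -0.0
wrist_force: [-0.1, -4.1, 4.8]
t 10.58 board [50.1 31.6 28.5] F board [-0.4 -4.1  4.8] rotneed [-0.      0.0001  0.    ] open -0.0
wrist_force: [0.5, -5.7, 5.0]
t 10.75 board [50.1 34.5 28.5] F board [ 0.1 -5.7  5. ] rotneed [-0.      0.0001  0.    ] open 0.0
```

```bash
python3 -m pendant '[{"linear":[0,0.01,0],"delta_rot":[0,0,0]},{"linear":[0,0.02,0],"delta_rot":[0,0,0]}]' |grep wrist
python3 st.py
python3 -m pendant '[{"linear":[0,0.01,0],"delta_rot":[0,0,0]},{"linear":[0,0.02,0],"delta_rot":[0,0,0]}]' |grep wrist
python3 st.py
```

```text
wrist_force: [0.8, -9.8, 4.9]
t 10.92 board [50.1 35.9 28.5] F board [ 0.1 -9.8  4.9] rotneed [-0.0002  0.0001  0.0002] open 0.0
wrist_force: [2.0, -17.3, 6.5]
t 11.08 board [50.  36.  28.6] F board [  0.7 -17.4   6.5] rotneed [-0.0007  0.      0.0003] open 0.0
```

The box is against the head (17 N). I'll back off and square it once more to the fence with the open fingers.

```bash
python3 -m pendant '[{"linear":[0,-0.1,0],"delta_rot":[0,0,0]},{"linear":[0,-0.2,0],"delta_rot":[0,0,0]},{"linear":[0,-0.2,-0.3],"delta_rot":[0,0,0]},{"linear":[0,-0.2,-0.7],"delta_rot":[0,0,0]},{"linear":[0,-0.2,-0.9],"delta_rot":[0,0,0]}]' |grep wrist
python3 -m pendant '[{"linear":[0.3,0,0],"delta_rot":[0,0,0]},{"linear":[0.6,0.2,0],"delta_rot":[0,0,0]},{"linear":[0.8,0.5,0],"delta_rot":[0,0,0]},{"linear":[0.8,0.8,0],"delta_rot":[0,0,0]},{"linear":[0.8,0.97,0],"delta_rot":[0,0,0]},{"linear":[0.8,0.97,0],"delta_rot":[0,0,0]}]' 1 |grep open
python3 st.py
python3 -m pendant '[{"linear":[0,0,0.3],"delta_rot":[0,0,0]},{"linear":[0,0,0.6],"delta_rot":[0,0,0]},{"linear":[0,0,0.8],"delta_rot":[0,0,0]},{"linear":[0,0,0.92],"delta_rot":[0,0,0]},{"linear":[0,0,0.92],"delta_rot":[0,0,0]},{"linear":[0,0,0.92],"delta_rot":[0,0,0]}]' |grep open
python3 st.py
```

```text
wrist_force: [1.7, 0.2, 1.2]
opening: 0.843
t 12.00 board [-31.  118.9 117.9] F board [0.6 0.2 0.1] rotneed [ 0.0004 -0.0002  0.0004] open 0.84
opening: 1.0
t 12.50 board [-30.6 115.1  25.5] F board [-0.5 -0.1 -0.4] rotneed [ 0.     -0.0004 -0.0001] open 1.0
```

```bash
python3 -m pendant '[{"linear":[-0.05,0,0],"delta_rot":[0,0,0]},{"linear":[-0.1,0,0],"delta_rot":[0,0,0]},{"linear":[-0.15,0,0],"delta_rot":[0,0,0]},{"linear":[-0.2,0,0],"delta_rot":[0,0,0]},{"linear":[-0.24,0,0],"delta_rot":[0,0,0]},{"linear":[-0.26,0,0],"delta_rot":[0,0,0]},{"linear":[-0.27,0,0],"delta_rot":[0,0,0]},{"linear":[-0.28,0,0],"delta_rot":[0,0,0]}]' |grep wrist
python3 st.py
python3 -m pendant '[{"linear":[-0.01,0,0],"delta_rot":[0,0,0]},{"linear":[-0.02,0,0],"delta_rot":[0,0,0]}]' |grep wrist
python3 st.py
python3 -m pendant '[{"linear":[-0.01,0,0],"delta_rot":[0,0,0]},{"linear":[-0.02,0,0],"delta_rot":[0,0,0]}]' |grep wrist
python3 st.py
```

```text
wrist_force: [-5.2, -0.4, 2.1]
t 13.17 board [ -3.  115.6  26.2] F board [-5.2  0.   2.1] rotneed [-0.     -0.0004  0.0001] open 1.0
wrist_force: [-3.2, -0.6, 0.6]
t 13.33 board [ -0.8 115.7  26.2] F board [-3.2 -0.3  0.6] rotneed [ 0.     -0.0002  0.    ] open 1.0
wrist_force: [-10.8, 0.3, 7.9]
t 13.50 board [ -0.9 115.7  26.2] F board [-10.7   1.2   7.9] rotneed [ 0.    -0.001 -0.   ] open 1.0
```

The box is flush at the fence again. Now lift clear, close the fingers and go behind the jaw.

```bash
python3 -m pendant '[{"linear":[0.1,0,0],"delta_rot":[0,0,0]},{"linear":[0.23,0,0],"delta_rot":[0,0,0]},{"linear":[0.23,0,-0.3],"delta_rot":[0,0,0]},{"linear":[0.23,0,-0.6],"delta_rot":[0,0,0]},{"linear":[0.23,0,-0.95],"delta_rot":[0,0,0]},{"linear":[0.23,0,-0.95],"delta_rot":[0,0,0]}]' |grep wrist
python3 -m pendant '[{"linear":[0,-0.3,0],"delta_rot":[0,0,0]},{"linear":[0,-0.6,0],"delta_rot":[0,0,0]},{"linear":[0,-0.9,0],"delta_rot":[0,0,0]}]' 0 |grep open
python3 -m pendant '[{"linear":[-0.1,-0.4,0],"delta_rot":[0,0,0]},{"linear":[-0.2,-0.7,0],"delta_rot":[0,0,0]},{"linear":[-0.2,-1,0],"delta_rot":[0,0,0]}]' |grep open
python3 -m pendant '[{"linear":[0,-0.4,0],"delta_rot":[0,0,0]},{"linear":[0,-0.8,0],"delta_rot":[0,0,0]},{"linear":[0,-1,0],"delta_rot":[0,0,0]},{"linear":[0,-1,0],"delta_rot":[0,0,0]}]' |grep open
python3 -m pendant '[{"linear":[0,-0.25,0],"delta_rot":[0,0,0]},{"linear":[0,-0.25,0],"delta_rot":[0,0,0]},{"linear":[0,-0.25,0],"delta_rot":[0,0,0]}]' |grep open
python3 st.py
python3 - <<'E'
from bench import arm
import cv2,numpy as np
a=arm.get_image('top')[150:330,200:480];b=arm.get_image('side')[165:365,215:500]
cv2.imwrite('pics/k.png',np.hstack([cv2.resize(a,(380,300)),cv2.resize(b,(420,300))]))
E
```

```text
wrist_force: [0.8, 0.3, -0.1]
opening: 0.606
opening: 0.144
opening: -0.001
opening: -0.002
t 15.08 board [  -1.  -199.7  121.1] F board [ 0.3 -0.1  0.9] rotneed [ 0.      0.0001 -0.0002] open -0.0
```

View pics/k.png

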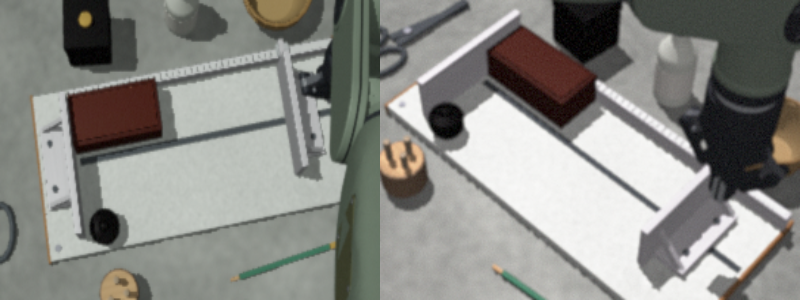

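The box sits in the corner and the gripper is behind the jaw. I'll descend above the foot plate and push.

```bash
python3 -m pendant '[{"linear":[0,0,0.3],"delta_rot":[0,0,0]},{"linear":[0,0,0.6],"delta_rot":[0,0,0]},{"linear":[0,0,0.76],"delta_rot":[0,0,0]},{"linear":[0,0,0.76],"delta_rot":[0,0,0]},{"linear":[0,0,0.76],"delta_rot":[0,0,0]}]' |grep wrist
python3 st.py
python3 -m pendant '[{"linear":[0,0.05,0],"delta_rot":[0,0,0]},{"linear":[0,0.1,0],"delta_rot":[0,0,0]},{"linear":[0,0.15,0],"delta_rot":[0,0,0]},{"linear":[0,0.2,0],"delta_rot":[0,0,0]},{"linear":[0,0.25,0],"delta_rot":[0,0,0]},{"linear":[0,0.3,0],"delta_rot":[0,0,0]},{"linear":[0,0.35,0],"delta_rot":[0,0,0]},{"linear":[0,0.4,0],"delta_rot":[0,0,0]},{"linear":[0,0.45,0],"delta_rot":[0,0,0]},{"linear":[0,0.5,0],"delta_rot":[0,0,0]}]' |grep wrist
python3 st.py
```

```text
wrist_force: [-0.5, 0.3, 0.2]
t 15.60 board [  -1.2 -198.3   44.8] F board [-0.4  0.4  0.2] rotneed [ 0.0001 -0.0002  0.0002] open 0.0
wrist_force: [0.0, -2.0, 6.6]
t 16.43 board [  -0.5 -149.3   46.1] F board [-0.1 -2.   6.6] rotneed [-0.0001  0.0003  0.    ] open 0.0
```

Pushing at about 2 N, as expected. There are about 175 mm left, so I'll take 150 mm first.

```bash
python3 -m pendant '[{"linear":[0,0.05,0],"delta_rot":[0,0,0]},{"linear":[0,0.1,0],"delta_rot":[0,0,0]},{"linear":[0,0.16,0],"delta_rot":[0,0,0]},{"linear":[0,0.22,0],"delta_rot":[0,0,0]},{"linear":[0,0.28,0],"delta_rot":[0,0,0]},{"linear":[0,0.34,0],"delta_rot":[0,0,0]},{"linear":[0,0.4,0],"delta_rot":[0,0,0]},{"linear":[0,0.46,0],"delta_rot":[0,0,0]},{"linear":[0,0.52,0],"delta_rot":[0,0,0]},{"linear":[0,0.58,0],"delta_rot":[0,0,0]},{"linear":[0,0.64,0],"delta_rot":[0,0,0]},{"linear":[0,0.7,0],"delta_rot":[0,0,0]},{"linear":[0,0.75,0],"delta_rot":[0,0,0]}]' |grep wrist
python3 st.py
python3 -m pendant '[{"linear":[0,0.05,0],"delta_rot":[0,0,0]},{"linear":[0,0.1,0],"delta_rot":[0,0,0]},{"linear":[0,0.16,0],"delta_rot":[0,0,0]},{"linear":[0,0.22,0],"delta_rot":[0,0,0]},{"linear":[0,0.28,0],"delta_rot":[0,0,0]},{"linear":[0,0.34,0],"delta_rot":[0,0,0]},{"linear":[0,0.4,0],"delta_rot":[0,0,0]},{"linear":[0,0.46,0],"delta_rot":[0,0,0]},{"linear":[0,0.52,0],"delta_rot":[0,0,0]},{"linear":[0,0.58,0],"delta_rot":[0,0,0]},{"linear":[0,0.64,0],"delta_rot":[0,0,0]},{"linear":[0,0.7,0],"delta_rot":[0,0,0]},{"linear":[0,0.74,0],"delta_rot":[0,0,0]}]' |grep wrist
python3 st.py
```

```text
wrist_force: [-0.4, -2.3, 5.8]
t 17.52 board [ -0.5 -74.   46.1] F board [-0.5 -2.3  5.8] rotneed [-0.      0.0003  0.    ] open 0.0
wrist_force: [0.2, -1.9, 4.8]
t 18.60 board [-0.4  0.2 46.1] F board [ 0.  -1.9  4.8] rotneed [0.     0.0003 0.    ] open -0.0
```

```bash
python3 -m pendant '[{"linear":[0,0.03,0],"delta_rot":[0,0,0]},{"linear":[0,0.06,0],"delta_rot":[0,0,0]},{"linear":[0,0.09,0],"delta_rot":[0,0,0]},{"linear":[0,0.12,0],"delta_rot":[0,0,0]},{"linear":[0,0.15,0],"delta_rot":[0,0,0]},{"linear":[0,0.18,0],"delta_rot":[0,0,0]}]' |grep wrist
python3 st.py
python3 -m pendant '[{"linear":[0,0.01,0],"delta_rot":[0,0,0]},{"linear":[0,0.02,0],"delta_rot":[0,0,0]},{"linear":[0,0.03,0],"delta_rot":[0,0,0]},{"linear":[0,0.04,0],"delta_rot":[0,0,0]}]' |grep wrist
python3 st.py
python3 -m pendant '[{"linear":[0,0.01,0],"delta_rot":[0,0,0]},{"linear":[0,0.02,0],"delta_rot":[0,0,0]}]' |grep wrist
python3 st.py
```

```text
wrist_force: [0.1, -2.7, 6.9]
t 19.10 board [-0.5 17.9 46.1] F board [-0.1 -2.7  6.9] rotneed [ 0.      0.0003 -0.    ] open 0.0
wrist_force: [0.5, -4.8, 6.7]
t 19.43 board [-0.4 21.4 46.2] F board [ 0.1 -4.8  6.7] rotneed [-0.0001  0.0003  0.0001] open -0.0
wrist_force: [0.8, -10.8, 5.4]
t 19.60 board [-0.4 22.2 46.2] F board [ -0.  -10.8   5.4] rotneed [-0.0004  0.0003  0.0002] open 0.0
```

```bash
python3 -m pendant '[{"linear":[0,0.01,0],"delta_rot":[0,0,0]},{"linear":[0,0.01,0],"delta_rot":[0,0,0]}]' |grep wrist
python3 st.py
python3 -m pendant '[{"linear":[0,-0.03,0],"delta_rot":[0,0,0]},{"linear":[0,-0.08,0],"delta_rot":[0,0,0]},{"linear":[0,-0.17,0],"delta_rot":[0,0,0]},{"linear":[0,-0.17,-0.3],"delta_rot":[0,0,0]},{"linear":[0,-0.17,-0.7],"delta_rot":[0,0,0]},{"linear":[0,-0.17,-0.9],"delta_rot":[0,0,0]}]' |grep wrist
python3 -m pendant '[{"linear":[0.3,-0.4,0],"delta_rot":[0,0,0]},{"linear":[0.6,-0.7,0],"delta_rot":[0,0,0]},{"linear":[0.9,-1,0],"delta_rot":[0,0,0]},{"linear":[1,-1,0],"delta_rot":[0,0,0]}]' |grep wrist
python3 -m pendant '[{"linear":[0.3,-0.4,0],"delta_rot":[0,0,0]},{"linear":[0.6,-0.7,0],"delta_rot":[0,0,0]},{"linear":[0.9,-1,0],"delta_rot":[0,0,0]},{"linear":[1,-1,0],"delta_rot":[0,0,0]}]' |grep wrist
python3 - <<'E'
from bench import arm
import cv2,numpy as np
a=arm.get_image('top');b=arm.get_image('side');cv2.imwrite('pics/topz.png',a);cv2.imwrite('pics/sidez.png',b)
a=a[180:300,215:355];b=b[165:300,225:385]
cv2.imwrite('pics/z.png',np.hstack([cv2.resize(a,(400,343),interpolation=2),cv2.resize(b,(400,343),interpolation=2)]))
E
python3 st.py
```

```text
wrist_force: [0.8, -11.1, 5.9]
t 19.77 board [-0.4 22.2 46.2] F board [ -0.1 -11.1   5.9] rotneed [-0.0007  0.0003  0.0003] open -0.0
wrist_force: [1.3, 0.7, 0.7]
wrist_force: [-0.1, -0.1, -0.5]
wrist_force: [-0.1, -0.1, -0.2]
t 21.03 board [-204.3 -193.2  134.7] F board [ 0.9  0.2 -0.4] rotneed [ 0.0002 -0.0004 -0.0007] open -0.0
```

View pics/z.png

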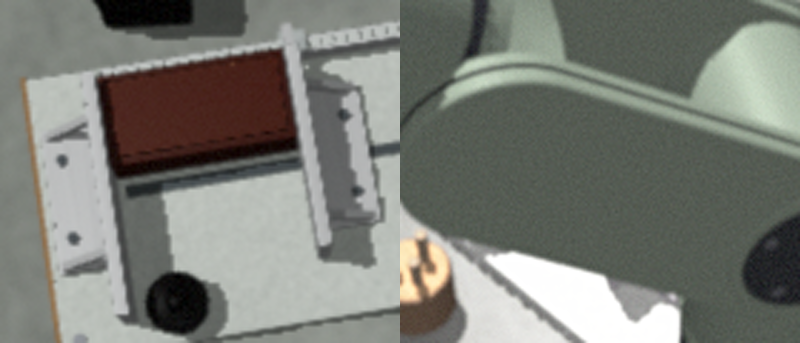

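The top view shows the box between head and jaw along the fence. The arm blocks the side view. I'll move it away a little and check the numbers against the model's predicted pixel positions.

```bash
python3 -m pendant '[{"linear":[0.3,-0.3,0],"delta_rot":[0,0,0]},{"linear":[0.6,-0.6,0],"delta_rot":[0,0,0]},{"linear":[0.6,-1,0],"delta_rot":[0,0,0]},{"linear":[0.6,-1,0],"delta_rot":[0,0,0]}]' |grep wrist
python3 - <<'E'
from h import *
import cv2
B=[.5839,.0288,.0794]
out=[]
for n,(x0,y0,w,h) in dict(top=(230,180,110,100),side=(250,160,140,127)).items():
    im=arm.get_image(n)
    k=400/w;c=cv2.resize(im[y0:y0+h,x0:x0+w],(400,round(k*h)),interpolation=cv2.INTER_CUBIC)
    def L(a,b,col):
        q=(proj(n,tf(B,np.array([a,b])*1e-3))+.5-[x0,y0])*k-.5
        cv2.line(c,*[tuple(int(v) for v in p) for p in q],col,1,cv2.LINE_AA)
    L((-75,50,86),(75,50,86),(0,255,0));L((-100,190,86),(79,190,86),(0,255,0))
    for a,b in [((10,50),(80,50)),((80,50),(80,190)),((80,190),(10,190)),((10,190),(10,50))]:L(a+(68,),b+(68,),(0,255,255))
    L((80,55,40),(80,190,40),(255,0,255));out.append(c[:363])
h=min(o.shape[0] for o in out);cv2.imwrite('pics/y.png',np.hstack([o[:h] for o in out]))
E
python3 st.py
```

```text
wrist_force: [0.8, 0.0, 0.4]
t 21.47 board [-260.5 -293.3  135. ] F board [ 0.6  0.9 -0.7] rotneed [ 0.0001  0.0001 -0.0003] open 0.0
```

View pics/y.png

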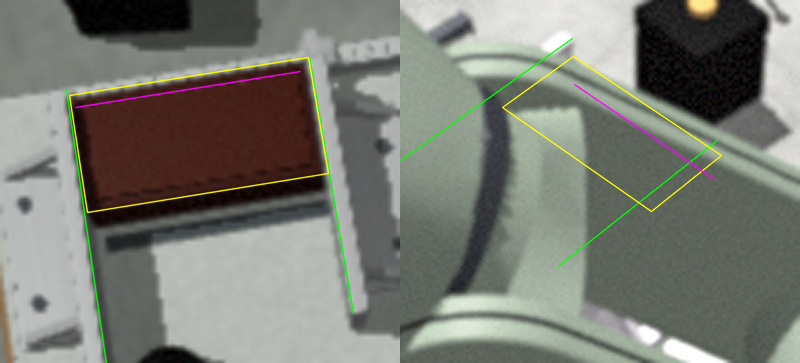

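The overlay matches: the box outline lies along the fence and head, and the jaw face sits at board y≈50 mm, on the box's end. The pot hasn't moved. I'm handing it in.

```bash
python3 -c "
from bench import arm
print(arm.job_done())"
```

```text
the job is handed in; nothing more can be done
None
```

The job is handed in at about 21.5 s: the box lies flush along the fence and against the head plate with the jaw resting on its other end, checked by contact force and the top camera only because the arm blocked the final side view.

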